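# Take the bush cassette out of a dowelling jig

### The job

The drill-bush cassette of the dowelling jig has to come out. Slide the carriage out from under the hood, all the way to its stop, and leave it there; then squeeze the cassette's two side catches together, lift it out and finish while still holding it by the squeezed catches, upright and still, about 12 cm straight above its seat and clear of the jig. Leave the nail tin, the turned spool and the block plane where they are.

Things in the scene. Friction and masses are not known exactly. Their poses are not given: they have to be found in the camera images.
- jig: Fixed jig: plywood bed 300 (x) x 90 (y) x 12 mm, grey sheet hood over its far end (84 mm wide, top 114 mm above the bench, from x +64 to +149 mm, open at both ends), steel stop bar at the near end (the carriage meets it at x -125 mm). Origin: centre of the bed's underside, on the bench; +x along the bed away from the robot toward the hood, z up.
- stop (a point): Middle of the stop bar's face, at jig x = -0.125, y = 0, 19 mm above the bench: the steel bar on the bed's near end that ends the carriage's travel. Does not move.
- carriage: Grey carriage, plate 132 x 70 mm, slides only along the jig's x; start 77 to 121 mm short of its stop, random. Origin: middle of the floor of its cassette seat, 25.5 mm above the bench, jig y = 0, jig x = -0.027 against the stop; axes as the jig's. About 4 N of friction; stays where left.
- post_top (a point): Centre of the top of the carriage's round steel pull post: 16 mm thick, 66 mm tall above the carriage plate (top 92 mm above the bench), on the carriage's near end 78 mm from the middle of the seat (jig -x), y = 0. Nothing else stands on the plate within 40 mm of it. Moves with the carriage.
- keeper (a point): Top of the keeper bars, in the middle between them, 34 mm above the carriage's origin. The bars flank the cassette, 26 to 33 mm from the middle in y. End walls of the seat, only 22 mm above its floor, stand 30 to 34 mm before and behind the middle in x. Moves with the carriage.
- cassette: Loose cassette, 0.2 to 0.4 kg, seated in the carriage with 1.5 mm of play: aluminium foot 56 (x) x 49 (y) x 10 mm, block 26 mm wide (y) up to 64 mm, three brass bushes in its top, 67 mm high, a dark steel catch plate on each y side. Origin: middle of its underside, on the seat floor; x along the jig's x, z up.
- catch_left (a joint): Press of the cassette's +y catch plate (m): 0 sprung out, 0.006 fully in; spring 3 N at 0, 6 N fully in. Plate 30 mm long (x), bare from 34 to 78 mm above the cassette's origin. Outer faces of the two plates 50 mm apart when free, 38 mm when both are in: pinch across y. A low tooth hooks under the keeper bar until it is pressed 5 mm.
- catch_right (a joint): The same for the catch plate on the cassette's -y side. Both must be pressed for the cassette to lift out.
- nail_tin: Bystander: open round metal tin, 66 mm across, 75 mm tall, beyond the jig. Origin at the centre of its underside.
- spool_1: Bystander: pale turned wooden spool, 42 mm across, 70 mm tall, standing to the left of the jig. Origin at the centre of its underside.
- block_plane: Bystander: metal block plane, 92 x 155 x 59 mm, to the right of the jig. Origin at the centre of its underside.
There are look-alikes about, which are no part of the job. Leave any purple look-alike of the cassette alone.

How it is judged:
On the way:
1. the carriage is pulled to its stop with the cassette still seated in it (x of carriage in the frame of jig below -0.021 m and height (world z) of cassette below 0.032 m), for 0.2 s.
At the end, for the whole second after the job is handed in: Carriage within 10 mm of its stop; cassette held by the fingers (over 3 N), both catches pressed at least 4 mm, underside 105 mm or more above the bench and within 50 mm sideways of its seat, upright within 15 degrees, slower than 3 cm/s, touching neither carriage nor jig (x of carriage in the frame of jig below -0.017 m and height (world z) of cassette above 0.105 m and angle between cassette's own z axis and vertical below 0.26 rad and value of joint each of catch_left, catch_right above 0.004 m and horizontal distance between cassette and carriage below 0.05 m and contact force between the fingers and cassette above 3 N and contact force between cassette and jig below 0.1 N and contact force between cassette and carriage below 0.1 N and linear speed of cassette below 0.03 m/s); the arm keeps its last pose, push and grip.
It fails at once if a bystander (nail tin, spool, block plane) is moved more than 3 cm (distance of any of nail_tin, spool_1, block_plane from where it was at the start of the episode above 0.03 m).
It also fails if it takes over 45 s, if anything falls off the work surface, if the arm or the gripper's body presses on something with over 40 N, if the wrist force passes 120 N, or if a joint passes its speed limit or range.

### The arm

A 6-joint arm with a two-finger parallel gripper is mounted at the origin on a cart in front of the work surface, level with it; the furniture and walls round the work are solid. World frame = base frame: x ahead of the robot, y to its left, z up, the work surface at z = 0. Lengths are in m, angles in rad, forces in N, time in s.
With the tool pointing down it reaches from about 0.3 to 0.825 m from the base axis. Payload 5.4 kg.
Tool frame: the origin (TCP) lies at the very end of the fingers, on their centre line; the grasp point (between the pads) lies 19 mm behind it; z points along the fingers, x is the direction in which the jaws open and shut, and the axes are right-handed (so a half turn about z gives the same grasp; the last joint's range is limited). The gripper opens to 92 mm and grips with 3 to 60 N. Pads are 20 mm wide; open, the fingers measure 128 mm over their backs; the gripper's body (75 mm by 189 mm) begins 69 mm behind the grasp point.
Start: joints at [-1.528, 0.158, 1.597, -0, 1.386, -0.21], TCP at [0.144, -0.557, 0.215] pointing down, gripper open.
Joint ranges: [-2.91, 2.91], [-0.94, 2.29], [0.18, 2.7], [-1.29, 4.43], [0.17, 2.64], [-3, 3]. Speed limits (rad/s): [2.57, 2.57, 3.14, 3.14, 3.14, 3.14].

### API

Orientations are given as a rotation vector (axis times angle).
In Python, from workcell import bot gives the robot as it stands. Calls block until the motion is done:
- bot.goto(position, orientation): joint-space move of the TCP to a pose.
- bot.line_to(position, rot=None, max_speed=0.15): straight line of the TCP; rot=None keeps the orientation; max_speed is the mean speed in m/s.
- bot.set_joints(angles): joint-space move.
- bot.set_gripper(opening, newtons=None): opening from 0.0 (shut) to 1.0 (fully open); newtons is the grip in N (None keeps the last); returns when the fingers have stopped.
- bot.hold(seconds).
- bot.inverse_kinematics(position, orientation): joint angles nearest the present ones, or None.
- bot.read_camera(name): name is "side" or "top" or "wrist"; returns a dict with "pixels" (400x640x3 uint8, blue, green, red), "fx", "fy", "cx", "cy" (pixels), "R" (3x3) and "t" (3): a world point X has camera coordinates R X + t. Camera axes: x right, y down, z forward; pixel columns grow to the right and rows downward; lengths in m; the calibration is good to about 2 mm. A picture is of the moment at which its call begins. There is no depth.
A pose or a line that the arm cannot do raises bot.MotionError and nothing moves.
- bot.job_done(): hands the job in, once; it reports no verdict.
Readings, each from a call of its own:
- bot.current_clock(): time.
- bot.current_joints(): joint angles.
- bot.current_joint_vel(): joint speeds.
- bot.current_effort(): joint torques, N m.
- bot.current_ee_pos(): TCP position.
- bot.current_tool_rot(): TCP orientation.
- bot.current_contact_force(): force on the tool from outside, world axes, zero at the start.
- bot.current_ft_torque(): the same for the moment, N m.
- bot.current_opening(): opening from 0.0 (shut) to 1.0 (fully open).
Only numpy, scipy, OpenCV 4.12 (cv2) and the standard library are available. Lean on these libraries where they do the work, as an engineer would, in place of code of your own. Each camera call takes 0.05 s, during which the arm holds its last target. There are 200 camera calls.

## Working session

There is one attempt and no reset: what is moved stays moved. The work goes in short steps, each a Python script; the robot and the scene stay as the last script left them, time stands still between calls to the robot, and variables do not carry over. Pictures are saved under pics/ and viewed, about 8 in all and at most 12, crops included, and the job is handed in when it is done.

```bash
mkdir -p pics; ls
python3 - <<'E'
from workcell import bot
import cv2,numpy as np
for n in("top","side"):
    c=bot.read_camera(n); cv2.imwrite(f"pics/{n}0.png",c["pixels"])
    print(n,c["fx"],c["fy"],c["cx"],c["cy"],np.round(c["R"],4).tolist(),np.round(c["t"],4).tolist())
print(bot.current_clock(),bot.current_tool_rot())
E
```

```text
pics
top 417.0464205162417 417.0464205162417 310.44963706747643 193.13616531478317 [[-0.0232, -0.9997, -0.0008], [-0.9825, 0.023, -0.1846], [0.1846, -0.0035, -0.9828]] [-0.1155, 0.6108, 0.9642]
side 481.7822934256838 481.7822934256838 314.92626398184905 201.33846227903615 [[-0.8974, -0.4413, 0.0004], [-0.1791, 0.3634, -0.9143], [0.4033, -0.8205, -0.4051]] [0.515, 0.2381, 0.6992]
0.1 [-2.48274406e+00  1.92291313e+00  1.64710257e-03]
```

View pics/top0.png

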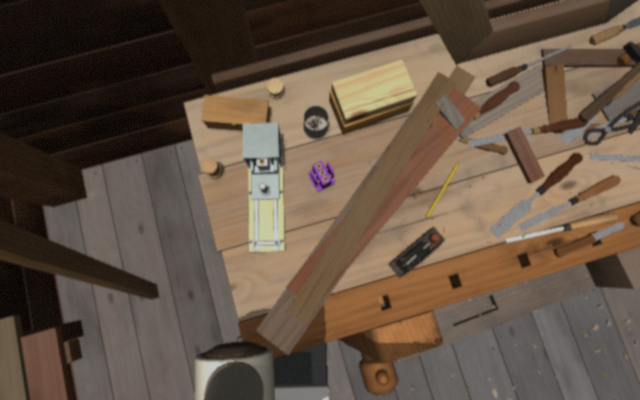

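View pics/side0.png

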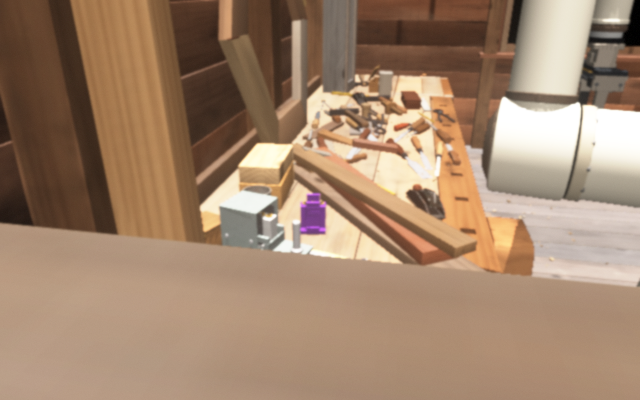

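Top view: the jig runs from (266,250) to the hood at (262,140), with the carriage post at about (264,187). The purple decoy is at (321,176), the tin at (316,121), spools at (210,170) and (275,88), and the plane at (417,252). The side view is mostly blocked by a beam. Candidates for the cassette are the grey one under the hood edge at (264,163) and the purple one at (321,176). I choose the grey one in the jig and check it in a crop.

```bash
cat > h.py <<'E'
from workcell import bot
import cv2,numpy as np
def ray(c,u,v,z):
    R=np.array(c["R"]);t=np.array(c["t"]);o=-R.T@t
    d=R.T@np.array([(u-c["cx"])/c["fx"],(v-c["cy"])/c["fy"],1.])
    return o+d*(z-o[2])/d[2]
def proj(c,X):
    p=np.array(c["R"])@np.array(X)+np.array(c["t"]); return np.array([p[0]/p[2]*c["fx"]+c["cx"],p[1]/p[2]*c["fy"]+c["cy"]])
E
python3 - <<'E'
from h import *
c=bot.read_camera("top");p=c["pixels"]
cv2.imwrite("pics/crop1.png",cv2.resize(p[110:260,195:345],None,fx=4,fy=4,interpolation=cv2.INTER_CUBIC))
print("post",ray(c,264,187,.092),"cass",ray(c,264,163,.09))
for q in((249,250),(284,250),(246,124),(277,124)):print(q,ray(c,*q,.012 if q[1]>200 else .114))
E
```

```text
post [ 0.61874572 -0.01985916  0.092     ] cass [ 0.67793838 -0.01979629  0.09      ]
(249, 250) [0.47573636 0.02674604 0.012     ]
(284, 250) [ 0.47370608 -0.06052194  0.012     ]
(246, 124) [0.76844095 0.02020787 0.114     ]
(277, 124) [ 0.76670395 -0.05365371  0.114     ]
```

View pics/crop1.png

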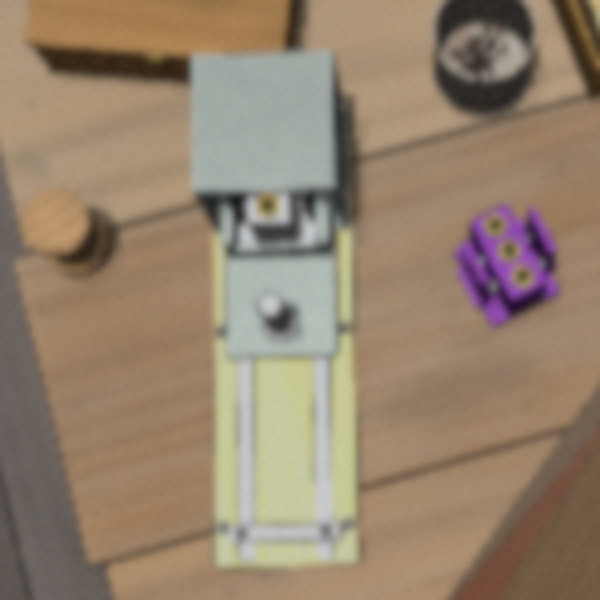

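The crop shows the grey cassette with a brass bush at crop (268,205) under the hood's edge, in the grey carriage. The post top is at crop (270,303), and the bed's near edge runs (216,565) to (358,565). The purple one stands free on the bench, so it is the decoy.

Run:
```python
from h import *
c=bot.read_camera("top")
f=lambda x,y,z:ray(c,195+(x+.5)/4-.5,110+(y+.5)/4-.5,z)
for n,x,y,z in(("bedNL",216,565,.012),("bedNR",358,565,.012),("bedL",220,240,.012),("bedR",353,230,.012),("hNL",190,191,.114),("hNR",338,192,.114),("hFL",196,52,.114),("hFR",334,52,.114),("post",270,303,.092),("bush",268,205,.0925),("spool",57,212,.07)):print(n,f(x,y,z)[:2].round(4))
```

```text
bedNL [0.4736 0.0277]
bedNR [ 0.4715 -0.0608]
bedL [0.6819 0.0259]
bedR [ 0.6866 -0.0601]
hNL [0.6864 0.0289]
hNR [ 0.6837 -0.0579]
hFL [0.772  0.0259]
hFR [ 0.7701 -0.0564]
post [ 0.6228 -0.0154]
bush [ 0.6827 -0.0144]
spool [0.6874 0.1174]
```

```bash
cat >> h.py <<'E'
from scipy.spatial.transform import Rotation as Ro
yaw=np.radians(-0.5)
def rot(s=1,yaw=yaw):
    x=s*np.array([-np.sin(yaw),np.cos(yaw),0]);z=np.array([0,0,-1.])
    return Ro.from_matrix(np.c_[x,np.cross(z,x),z]).as_rotvec()
E
python3 - <<'E'
from h import *
px,py=0.6225,-0.016
for s in(1,-1):print(s,bot.inverse_kinematics([px,py,.2],rot(s)))
qs={s:bot.inverse_kinematics([px,py,.2],rot(s)) for s in(1,-1)}
s=min((k for k in qs if qs[k] is not None),key=lambda k:abs(qs[k][5]));print(s)
p=bot.current_ee_pos();bot.goto([p[0],p[1],.32],bot.current_tool_rot())
bot.goto([px,py,.28],rot(s))
c=bot.read_camera("wrist");cv2.imwrite("pics/w1.png",c["pixels"])
print(bot.current_ee_pos(),bot.current_clock(),proj(c,[px,py,.092]))
E
```

```text
1 [-0.21945406  0.29052445  1.47139505  0.          1.37967316 -1.78152374]
-1 [-0.21945406  0.29052445  1.47139505  0.          1.37967316  1.36006891]
-1
[ 0.62249682 -0.01687873  0.28005391] 3.3083 [319.61047324 175.88177293]
```

View pics/w1.png

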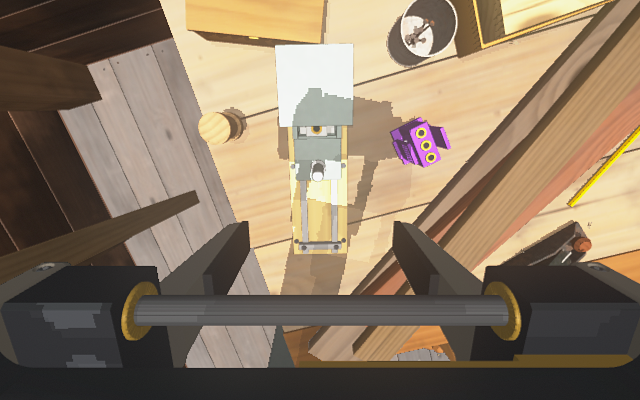

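Wrist view: post at about (317,168), predicted (319.6,176), with the jig, hood and bush (317,128) clear. I take an enlarged crop to correct this.

Run:
```python
from h import *
c=bot.read_camera("wrist");p=c["pixels"]
cv2.imwrite("pics/w1c.png",cv2.resize(p[110:260,260:380],None,fx=4,fy=4,interpolation=cv2.INTER_CUBIC))
for n,u,v,z in(("post",317,168,.092),("NL",293,254,.012),("NR",346,254,.012),("hN L",279,126,.114),("hNR",351,125,.114),("bush",317,128,.0925),("hFL",276,45,.114),("hFR",353,44,.114)):print(n,ray(c,u,v,z)[:2].round(4))
print(c["fx"],c["cx"],c["cy"],np.round(c["R"],3).tolist())
```

```text
post [ 0.6327 -0.0128]
NL [0.4722 0.0307]
NR [ 0.4713 -0.0584]
hN L [0.6857 0.0296]
hNR [ 0.686  -0.0526]
bush [ 0.6821 -0.0135]
hFL [0.7697 0.0288]
hFR [ 0.7699 -0.0532]
286.95397133383676 320.6878041000629 193.28004463638115 [[-0.01, -1.0, -0.0], [-0.964, 0.01, 0.264], [-0.264, 0.003, -0.964]]
```

View pics/w1c.png

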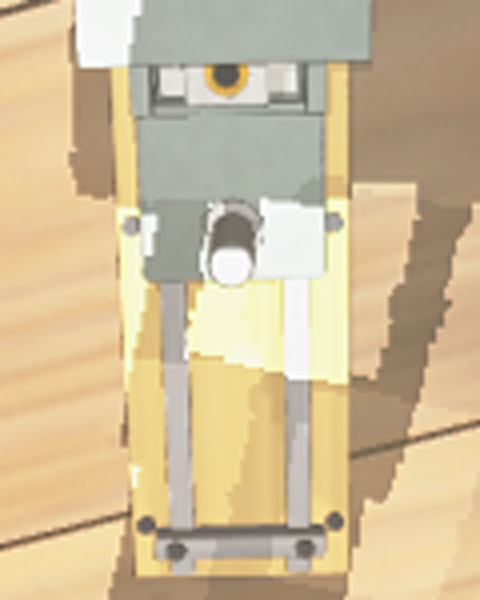

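The crop puts the post top at (317.4,175.9), so x≈0.6225 and y≈-0.0135. The two cameras agree within 2 mm. Next: grasp the post and pull.

```bash
sed -i 's/radians(-0.5)/radians(0.1)/' h.py
python3 - <<'E'
from h import *
r=rot(-1);x,y=.6225,-.0142
bot.line_to([x,y,.15],r); bot.line_to([x,y,.055],max_speed=.1)
print(bot.current_contact_force())
bot.set_gripper(0,30);print("open",bot.current_opening()*92,bot.current_contact_force())
tgt=x
while tgt>.505:
    tgt-=.02 if tgt>.545 else .003
    bot.line_to([tgt,y,.055],max_speed=.06)
    f=bot.current_contact_force()
    if tgt<.545:print(round(tgt,4),bot.current_ee_pos().__getitem__(0),np.round(f,1))
    if tgt<.54 and abs(f[0])>15:break
c=bot.read_camera("wrist");cv2.imwrite("pics/w2.png",c["pixels"])
c=bot.read_camera("top");cv2.imwrite("pics/t2.png",cv2.resize(c["pixels"][110:260,195:345],None,fx=4,fy=4,interpolation=cv2.INTER_CUBIC))
print(bot.current_clock())
E
```

```text
[-0.48505559 -0.38192691  0.31199555]
open 15.514193212262455 [-0.30783255  4.88023585  0.47521759]
0.5425 0.5422575895140153 [-0.3  5.9  1.1]
0.5395 0.5398461965061522 [ 1.2  6.  -2. ]
0.5365 0.5369468078790824 [ 2.5  5.4 -2. ]
0.5335 0.5339726731121793 [ 1.4  5.2 -2.4]
0.5305 0.5309835603536053 [ 2.7  4.3 -1.9]
0.5275 0.5279811561102619 [ 2.3  4.9 -2.4]
0.5245 0.5249840760836514 [ 2.4  5.1 -2.3]
0.5215 0.5219753765149316 [ 2.4  5.4 -2.3]
0.5185 0.5189340744064166 [ 1.3  4.7 -1.4]
0.5155 0.516887148574777 [ 6.5  4.4 -5.8]
0.5125 0.5168476314637114 [ 18.    6.9 -17.1]
11.15
```

Force rises at x=0.517, exactly the predicted stop. The y force suggests the true y is slightly more positive. Next: release, rise, and look at the cassette.

Run:
```python
from h import *
y=-.0142
bot.line_to([.5165,y,.055],max_speed=.06);bot.set_gripper(1.0);bot.line_to([.5165,y,.15],max_speed=.15)
bot.goto([.565,y,.24],rot(-1))
c=bot.read_camera("wrist");p=c["pixels"]
np.save("w3.npy",p);import pickle;pickle.dump(c,open("w3.pkl","wb"))
for X in([.517,-.0135,.092],[.595,-.0135,.0925],[.595,-.0135,.0595]):print(proj(c,X))
u,v=proj(c,[.595,-.0135,.0925]).astype(int)
a,b=max(v-75,0),max(u-75,0);print(a,b,bot.current_clock())
cv2.imwrite("pics/w3.png",cv2.resize(p[a:a+150,b:b+150],None,fx=4,fy=4,interpolation=cv2.INTER_CUBIC))
```

```text
[319.7034138  222.60151634]
[319.76795885 156.73347697]
[319.8701542  152.86276673]
81 244 13.9083
```

View pics/w3.png

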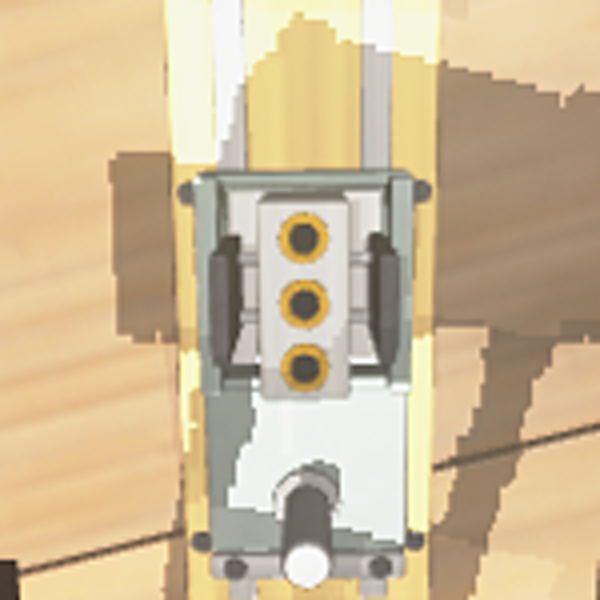

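The middle bush is at (319.6,156.9), exactly where predicted for a cassette centre of (0.595,-0.0135). The carriage is on the stop with the cassette seated. Next: pinch.

Run:
```python
from h import *
x,y=.595,-.0135
bot.line_to([x,y,.15],rot(-1));bot.line_to([x,y,.066],max_speed=.08)
print(bot.current_contact_force().round(1) if hasattr(bot.current_contact_force(),'round') else bot.current_contact_force())
bot.set_gripper(0,30);bot.hold(.3);print("width",bot.current_opening()*92,np.round(bot.current_contact_force(),1),bot.current_clock())
for z in(.072,.086,.186):
    bot.line_to([x,y,z],max_speed=.04 if z<.1 else .06)
    print(z,bot.current_opening()*92,np.round(bot.current_contact_force(),1))
    if bot.current_contact_force()[2]<-25:print("stuck");break
c=bot.read_camera("top");a=cv2.resize(c["pixels"][120:250,205:335],(400,400),interpolation=cv2.INTER_CUBIC)
c=bot.read_camera("wrist");w=cv2.resize(c["pixels"][60:260,220:420],(400,400),interpolation=cv2.INTER_CUBIC)
cv2.imwrite("pics/l.png",np.hstack([a,w]));print(bot.current_ee_pos(),bot.current_clock())
```

```text
[-0.1 -0.1  0.7]
width 36.39607151411551 [-0.3  1.3  3.3] 17.0667
0.072 36.477233909951735 [-0.6  0.1 -2.5]
0.086 36.47343067009432 [-0.5 -0.3 -3. ]
0.186 36.12153756634005 [ 0.7  0.1 -2.8]
[ 0.5948155  -0.01345211  0.18564677] 19.7833
```

View pics/l.png

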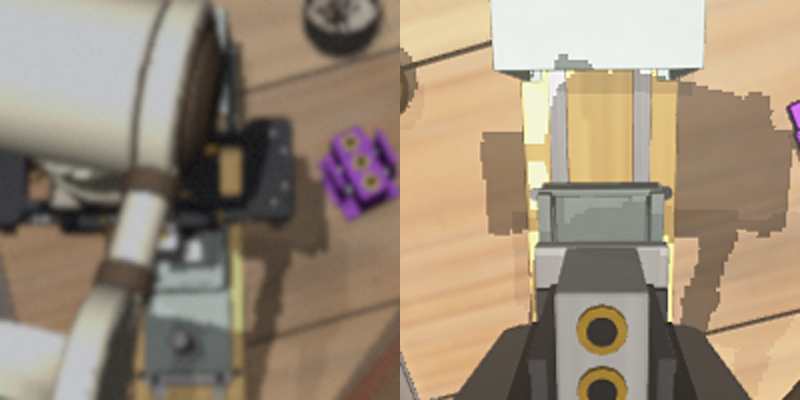

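The wrist view (right) shows the cassette between the fingers, catches in, upright, above an empty seat. The top view shows the carriage still at the stop. The force reads 2.8 N, the weight of about 0.29 kg. I hand in after a short stillness check.

Run:
```python
from h import *
bot.hold(.6);print(bot.current_opening()*92,np.round(bot.current_contact_force(),1),np.abs(bot.current_joint_vel()).max(),bot.current_clock());bot.job_done()
```

```text
36.301084507173954 [-0.1 -0.1 -2.1] 0.0023268541939259813 20.3833
the job is handed in; nothing more can be done
```

I pulled the carriage out by its post to the stop and left it there. I then squeezed both catches, lifted the cassette 12 cm straight up, and handed the job in at 20.4 s while still holding it. No verdict was reported.

- **Carriage:** the pull force rose at post x = 0.517 m, which is where the stop was predicted. The wrist picture then showed the cassette still seated, with its middle bush within a pixel of the expected position. The pictures after the lift show the carriage still near its stop, but I did not measure it again.
- **Grip:** the fingers closed to about 36.4 mm. That is slightly under the 38 mm given for both catches fully in, a difference I did not explain, but it points to both being pressed.
- **Hold:** in the last wrist picture the cassette is upright above an empty seat, with the arm almost still. I judged upright by eye and did not measure the tilt.
- **Weight:** the force reading was about 2.8 N after the lift (roughly 0.29 kg, within the given range). It read 2.1 N at hand-in, probably sensor noise.
- **Bystanders:** the arm was planned to pass well clear of the tin, spool and plane, and no unexpected contact force showed up. I did not measure their positions again at the end.

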